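# Swing a trackball in its dish under the ring lamp

## Task

Pick up the ball carrier by its blue handle and slip its steel collar over the top of the stand's post with the dish above the grey pad. Then, without lifting it off the post, swing the dish a quarter turn so that it is centred under the ring lamp, keeping the dish level and the red ball in the middle of it all the way, never letting the ball roll out to the dish's wall. Finish still holding the carrier there, still and level, with the collar on the post but clear above the post's thick foot, and leave everything else on the bench where it is.

Things in the scene. Friction and masses are not known exactly. Their poses are not given: they have to be found in the camera images.
- carrier_grip (a point): Grip point of the ball carrier, a loose rigid piece (0.17 to 0.26 kg) lying flat: steel collar, dark bar with upright blue handle, white dish. +x points from collar to dish, +z up. The point is on the axis of the handle, a 16 mm square bar (faces along x and y), 42 mm above the carrier's flat underside; handle top at 58 mm, bar top at 12 mm, 14 mm wide. Balances nearly under the handle.
- carrier_collar (a point): Centre of the collar's hole at the carrier's underside, at carrier (-60, 0, -42) mm from carrier_grip. The collar is an upright ring 22 mm high, 34 mm outside, 18 mm bore right through; same axes as the carrier.
- carrier_dish (a point): Middle of the dish's upper surface, its lowest point, 5 mm above the carrier's underside, at carrier (95, 0, -37) mm from carrier_grip. Dish 84 mm wide, 18 mm high; inside a very shallow cone sloping up 6 degrees to a wall at 37 to 39 mm radius: tilted more than that, or jerked, the ball rolls to the wall.
- ball_center (a point): Centre of the red ball, 34 mm in diameter, about 36 g (28 to 47), lying loose in the middle of the dish, 17 mm above it. At the wall it is about 20 mm from the dish's middle.
- stand: Inspection stand, fixed: black L-shaped base 12 mm thick (arms 100 mm wide) with upright steel post. Origin on the post's axis at bench height; +x points from post to ring lamp, -y from post to grey pad (a quarter turn apart), +z up. The post's thick foot (32 mm wide) ends 30 mm above the bench; above it the post is 14 mm in diameter, its top 8 mm tapering to 8 mm, tip at 85 mm.
- stand_post (a point): Tip of the post, on its axis, 85 mm above the bench; same axes as the stand.
- stand_pad (a point): Middle of the round grey pad with a dark rim (76 mm wide) on the base, 155 mm from the post's axis, 13 mm above the bench. Nothing stands over it.
- stand_lamp (a point): Centre of the lower face of the level white ring lamp, 119 mm above the bench, 155 mm from the post's axis. Ring 76 mm outside, 48 mm hole, 14 mm high; its column stands 66 mm farther out from the post. With the collar on the post the ball (top 39 mm above the carrier's underside) passes below the lamp; held above the post it would hit it. A white disc with yellow rim lies on the base below.
- board: Bystander: green circuit board 75 x 120 x 4 mm lying on the bench (parts on it up to 14 mm high).
- buzzer0: Bystander: small black round buzzer 22 mm wide, 17 mm high, on the bench in the inner corner of the stand's L; the dish passes above it.
- buzzer1: Bystander: a second such buzzer, beside the first.
- screwdriver: Bystander: screwdriver with orange handle, lying on the left.
- flux: Bystander: small bottle 44 mm wide, 90 mm high, red cap, far right.
- spool: Bystander: metal solder spool 60 mm wide, 44 mm high, standing at the far right.

How it is judged:
By the outcome, as a careful person would: the job done as asked, in the order asked, and still so for the second after the job is handed in, while the arm keeps its last pose, push and grip.
It also fails if it takes over 64 s, if anything falls off the work surface, if the arm or the gripper's body presses on something with over 40 N, if the wrist force passes 120 N, or if a joint passes its speed limit or range.

## Robot

A 7-joint arm with a two-finger parallel gripper is mounted at the origin on the work surface. World frame = base frame: x ahead of the robot, y to its left, z up, the work surface at z = 0. Lengths are in mm, angles in rad, forces in N, time in s.
With the tool pointing down it reaches from about 425 to 975 mm from the base axis. Payload 16.7 kg.
Tool frame: the origin (TCP) lies at the very end of the fingers, on their centre line; the grasp point (between the pads) lies ctrl.hold_point_z behind it (ctrl.hold_point_z is the distance from the TCP to the grasp point, in mm); z points along the fingers, y is the line along which they close (so a half turn about z gives the same grasp; the last joint's range is limited). The gripper opens to 85 mm and grips with 20 to 120 N. Pads are 22 mm wide; open, the fingers measure 114 mm over their backs; the gripper's body (76 mm by 85 mm) begins 54 mm behind the grasp point. The pads swing forward as they close: fully open they stand 13 mm farther back than shut.
Start: joints at [-1.474, 0.426, 0.074, 1.606, -0.034, 1.111, -0.067], TCP at [164.257, 654.672, 231.302] pointing down, gripper open.
Joint ranges: [-2.85, 2.85], [-0.5, 2.14], [-1.23, 1.37], [0.21, 2.46], [-1.02, 4.16], [0.16, 2.05], [-2.73, 2.73]. Speed limits (rad/s): [1.89, 1.89, 2.39, 2.39, 3.01, 3.01, 3.01].

## Interface

Orientations are given as a rotation vector (axis times angle).
In Python, from station import sensors, eyes, ctrl, search_frame, mark_of gives the robot as it stands. The module is installed in compiled form; this text tells all that it offers.
- The arm moves only by the tool servo_tool, never from a script. Its argument "moves" is text: rows parted by semicolons, each of 4 numbers parted by spaces: the shift along the tool's x, y, z each as a share of 0.04 m, from -1 to 1, then the turn about the tool's z as a share of 0.15 rad, from -1 to 1. In form: dx dy dz roll; .... A call has 1 to 20 rows; each row shifts and turns the commanded pose from where the row before left it, along the tool's axes as they then stand; what a row does not reach is not made up. A row lasts 1/8 s, in which the tool goes at most 62.5 mm and 10.7 degrees, less where a joint would pass 70% of its speed; a pose out of reach is approached as far as the arm can. A call with a number of a shift or a turn outside -1 to 1 is refused whole. A call with a gripper value outside its range is refused whole. "hand" is the opening, from -1 (shut) to 1 (fully open), so that 0 is half open, set as the call begins (left out, the last holds). The fingers move at their own pace and stop on an object; "grip_force" is the grip in N (left out, the last holds). Time passes only in rows, so rows that do not move let the fingers close. It gives the time, the measured TCP pose, the force, the opening and the grip force at its end, in the units of the state.
- sensors.observe(): the state, without advancing time (a new reading comes with each control period).
- eyes.read_camera(name): name is "side" or "top" or "wrist"; returns a dict with "image" (400x640x3 uint8, blue, green, red), "z_map" (400x640 float32, mm along the optical axis (not along the pixel's ray), 0 where there is no reading), "K" (3x3 intrinsics, pixels), "T" (4x4, takes a point from camera to world coordinates). Camera axes: x right, y up, looking along -z (the intrinsics and any distortion apply to the point x, -y, -z); pixel columns grow to the right and rows downward; lengths in mm; the calibration is good to about 2 mm. A picture is of the moment at which its call begins.
- ctrl.hand_in(): hands the job in; it is judged then, once.
Trained networks look in a picture, given as the dict that the camera call returned (one of the last four; its "shot" number tells which), for a name from the list of things; names that differ only in an ending like _2 or _b are one class to them, and where a whole thing is asked for, a point or a joint stands for the part that bears it (a point fixed in the world has none). Each returns a list of dicts, best first, with "confidence" (0 to 1); they miss things now and then, are a little off and sometimes report something else, mostly with a low value. They report only what shows in the picture. A call takes as long as a camera call.
- search_frame(picture, label): "location" ([x, y, z] in mm, in world coordinates, good to about 4 mm: the middle of the surface that is visible of it).
- mark_of(picture, label): "location" ([x, y, z] in mm, in world coordinates, good to about 4 mm: a listed point, or the origin of a listed thing).
The state is a dict: "t": time; "joint_positions": joint angles; "joint_vel": joint speeds; "joint_torque": joint torques, N m; "tool_pos": TCP position; "orientation": TCP orientation; "force": force on the tool from outside, world axes, zero at the start; "ft_torque": the same for the moment, N m; "gripper_width": finger opening in mm; "finger_force": force on a finger pad.
Only numpy, scipy, OpenCV 4.12 (cv2) and the standard library are available. Lean on these libraries where they do the work, as an engineer would, in place of code of your own. Each camera call takes 0.05 s, during which the arm holds its last target. There are 200 camera calls.

## Working session

There is one attempt and no reset: what is moved stays moved. The work goes in short steps, Python scripts to look and compute and a tool call to move; the robot and the scene stay as the last step left them, time stands still between calls to the robot, and variables do not carry over. Pictures are saved under pics/ and viewed, at most 10 in all, crops included, and the job is handed in when it is done.

Besides the shell and the picture viewer there is one more tool, called after "Request:" by a JSON object that holds its "method" and its "body", one argument or row to a line. servo_tool: Moves the arm, as the interface text tells. Shift numbers are shares of 0.04 m and turn numbers shares of 0.15 rad, none past 1 either way. Its arguments: {"type":"object","properties":{"moves":{"type":"string"},"hand":{"type":"number"},"grip_force":{"type":"number"}},"required":["moves"]}

```bash
mkdir -p pics
cat > h.py <<'E'
import numpy as np, cv2
from station import sensors, eyes, ctrl, search_frame, mark_of
from scipy.spatial.transform import Rotation as R
def proj(p,c):
    q=np.linalg.inv(c["T"])@np.r_[p,1]; q=c["K"]@np.array([q[0],-q[1],-q[2]]); return q[:2]/q[2]
def cloud(c):
    z=c["z_map"]; v,u=np.mgrid[:z.shape[0],:z.shape[1]]; K=c["K"]
    P=np.stack([(u-K[0,2])/K[0,0]*z,-(v-K[1,2])/K[1,1]*z,-z,np.ones_like(z)],-1)
    return (P@c["T"].T)[...,:3]
def st():
    s=sensors.observe(); print("t",s["t"],"pos",np.round(s["tool_pos"],1),"w",round(s["gripper_width"],1)); 
    print(np.round(R.from_rotvec(s["orientation"]).as_matrix(),3).tolist(), "F",np.round(s["force"],1),np.round(s["ft_torque"],2)); return s
E
python3 - <<'E'
from h import *
st(); print(ctrl.hold_point_z)
ims=[]
for n in ["side","top","wrist"]:
    c=eyes.read_camera(n); print(n,c["T"].round(2).tolist(),c["K"].round(0).tolist(),c.keys())
    ims.append(c["image"])
    for l in ["carrier_grip","carrier_collar","carrier_dish","ball_center","stand_post","stand_pad","stand_lamp","stand"]:
        r=mark_of(c,l); print(l,[(np.round(x["location"],1).tolist(),round(x["confidence"],2)) for x in r[:2]])
    cv2.imwrite(f"pics/{n}0.png",c["image"])
E
```

```text
t 0.0 pos [164.1 654.3 230.7] w 85.2
[[-0.97, 0.243, -0.0], [0.243, 0.97, -0.001], [-0.0, -0.001, -1.0]] F [-0.1  0.5 -0.2] [-0.01 -0.01  0.04]
18.700000000000003
side [[0.92, 0.28, -0.27, 255.74], [-0.39, 0.7, -0.61, -648.71], [0.02, 0.66, 0.75, 948.73], [0.0, 0.0, 0.0, 1.0]] [[487.0, 0.0, 317.0], [0.0, 487.0, 197.0], [0.0, 0.0, 1.0]] dict_keys(['image', 'z_map', 'K', 'T', 'shot'])
carrier_grip [([494.5, -220.2, 37.6], 0.69), ([500.3, 155.9, 86.9], 0.44)]
carrier_collar [([549.1, -195.0, -1.5], 0.96)]
carrier_dish [([578.8, 54.8, -1.1], 0.66), ([403.4, -255.3, 4.6], 0.63)]
ball_center [([409.7, -254.3, 27.0], 0.56)]
stand_post [([498.6, 154.2, 84.0], 0.98)]
stand_pad [([472.4, 3.4, 9.0], 0.87)]
stand_lamp [([651.9, 136.6, 116.6], 0.8)]
stand [([501.0, 156.0, 0.5], 0.79)]
top [[-0.01, 0.99, -0.14, 418.23], [-1.0, -0.01, 0.0, 36.01], [0.0, 0.14, 0.99, 1160.34], [0.0, 0.0, 0.0, 1.0]] [[441.0, 0.0, 320.0], [0.0, 441.0, 197.0], [0.0, 0.0, 1.0]] dict_keys(['image', 'z_map', 'K', 'T', 'shot'])
carrier_grip [([488.8, -219.3, 41.4], 0.91), ([745.9, -251.2, 1.0], 0.34)]
carrier_collar [([552.6, -194.8, 0.1], 0.92)]
carrier_dish [([404.0, -255.1, 4.6], 0.9)]
ball_center [([407.8, -248.1, 24.5], 0.7)]
stand_post [([500.3, 158.1, 88.0], 0.86)]
stand_pad [([707.6, -345.7, 2.5], 0.59), ([477.7, 4.5, 14.2], 0.58)]
stand_lamp [([654.0, 132.2, 119.8], 0.88)]
stand [([498.5, 154.6, -2.4], 0.96)]
wrist [[0.24, -0.92, -0.31, 84.24], [0.97, 0.23, 0.08, 674.82], [-0.0, -0.32, 0.95, 374.09], [0.0, 0.0, 0.0, 1.0]] [[286.0, 0.0, 322.0], [0.0, 286.0, 202.0], [0.0, 0.0, 1.0]] dict_keys(['image', 'z_map', 'K', 'T', 'shot'])
carrier_grip []
carrier_collar []
carrier_dish []
ball_center []
stand_post []
stand_pad []
stand_lamp []
stand []
```

View pics/top0.png

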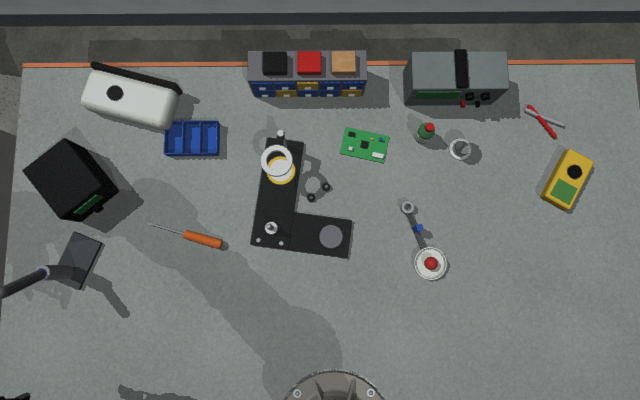

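View pics/side0.png

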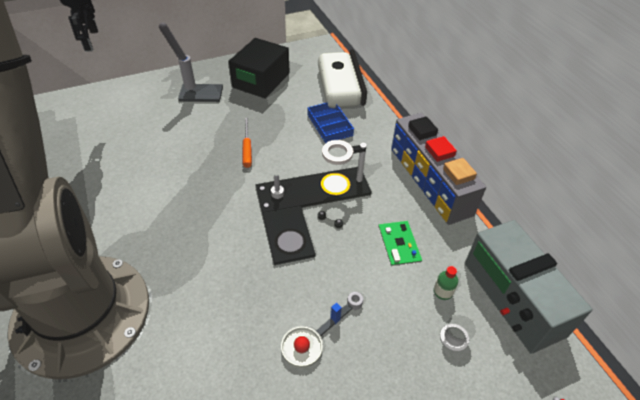

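The top view shows the carrier at right: collar ~(408,208), handle ~(419,229), dish and ball ~(431,263). The stand has its post at ~(270,228), lamp at ~(277,160) and pad at ~(330,237). The side view agrees, and network points match the stated heights within a few mm. Next I'll plan the transit over the carrier.

```bash
cat >> h.py <<'E'
def fmt(rows): return ["; ".join(" ".join(f"{x:g}" for x in r) for r in rows[i:i+20]) for i in range(0,len(rows),20)]
def plan(path,n,start=None,smooth=True,dec=2):
    """path(s)->(x,y,z,yaw rad of tool x), s 0..1; prints rounded rows with error feedback"""
    if start is None:
        s=sensors.observe(); m=R.from_rotvec(s["orientation"]).as_matrix(); p=np.array(s["tool_pos"]); y=np.arctan2(m[1,0],m[0,0])
    else: p=np.array(start[:3]); y=start[3]
    rows=[]
    for k in range(1,n+1):
        u=k/n; u=u*u*u*(10-15*u+6*u*u) if smooth else u
        t=np.array(path(u)); d=t[:3]-p
        X=np.array([np.cos(y),np.sin(y),0]); Y=np.array([np.sin(y),-np.cos(y),0])
        r=[d@X/40,d@Y/40,-d[2]/40,-((t[3]-y+np.pi)%(2*np.pi)-np.pi)/.15]
        r=[round(x,dec)+0. for x in r]; rows.append(r)
        p=p+40*(r[0]*X+r[1]*Y)+np.array([0,0,-40*r[2]]); y-=.15*r[3]
    for l in fmt(rows): print(l)
    print("end",p.round(1),np.degrees(y).round(2),"max",np.abs(rows).max()); return np.r_[p,y]
def line(a,b): a,b=np.array(a,float),np.array(b,float); return lambda u:a+(b-a)*u
E
python3 - <<'E'
from h import *
r=np.radians
a=[164.1,654.3,230.7,r(166)]; b=[500,150,230,r(82)]; c=[490,-219,160,r(22)]
e=plan(line(a,b),20,a,False); plan(line(b,c),20,e,False)
E
```

```text
-0.56 -0.51 0 0.49; -0.6 -0.47 0 0.49; -0.62 -0.42 0 0.49; -0.66 -0.38 0 0.48; -0.68 -0.32 0 0.49; -0.71 -0.28 0.01 0.49; -0.72 -0.22 0 0.49; -0.74 -0.17 0 0.49; -0.75 -0.12 0 0.49; -0.76 -0.05 0 0.49; -0.75 -0.01 0 0.49; -0.76 0.05 0 0.48; -0.75 0.11 0 0.49; -0.74 0.16 0 0.49; -0.73 0.21 0 0.49; -0.7 0.27 0 0.49; -0.69 0.32 0 0.49; -0.66 0.37 0.01 0.49; -0.64 0.41 0 0.49; -0.6 0.46 0 0.48
end [499.8 149.9 229.9] 82.03 max 0.76
-0.46 0.06 0.08 0.35; -0.45 0.07 0.09 0.35; -0.45 0.1 0.09 0.35; -0.45 0.12 0.09 0.35; -0.43 0.15 0.09 0.35; -0.43 0.17 0.08 0.35; -0.42 0.19 0.09 0.35; -0.41 0.21 0.09 0.35; -0.4 0.24 0.09 0.35; -0.39 0.25 0.08 0.34; -0.37 0.27 0.09 0.35; -0.35 0.3 0.09 0.35; -0.34 0.31 0.09 0.35; -0.33 0.33 0.08 0.35; -0.3 0.34 0.09 0.35; -0.29 0.36 0.09 0.35; -0.27 0.38 0.09 0.35; -0.25 0.39 0.08 0.35; -0.22 0.4 0.09 0.35; -0.21 0.41 0.09 0.35
end [ 490.  -218.9  159.9] 21.96 max 0.46
```

Request:
{"method": "servo_tool", "body": {
  "moves": "-0.56 -0.51 0 0.49; -0.6 -0.47 0 0.49; -0.62 -0.42 0 0.49; -0.66 -0.38 0 0.48; -0.68 -0.32 0 0.49; -0.71 -0.28 0.01 0.49; -0.72 -0.22 0 0.49; -0.74 -0.17 0 0.49; -0.75 -0.12 0 0.49; -0.76 -0.05 0 0.49; -0.75 -0.01 0 0.49; -0.76 0.05 0 0.48; -0.75 0.11 0 0.49; -0.74 0.16 0 0.49; -0.73 0.21 0 0.49; -0.7 0.27 0 0.49; -0.69 0.32 0 0.49; -0.66 0.37 0.01 0.49; -0.64 0.41 0 0.49; -0.6 0.46 0 0.48"
}}

```text
t: 3.85
tool_pos: [500.2, 148.0, 230.5]
orientation: [2.377, 2.054, -0.0]
force: [0.8, -0.1, -0.0]
gripper_width: 85.3
finger_force: 0.0
```

Run:
```python
from h import *
s=st(); print(np.round(s["joint_positions"],2),np.round(s["joint_vel"],2))
c=eyes.read_camera("wrist"); cv2.imwrite("pics/w1.png",c["image"])
for l in ["stand_post","stand_pad","stand_lamp","stand"]:
    r=mark_of(c,l); print(l,[(np.round(x["location"],1).tolist(),round(x["confidence"],2)) for x in r[:2]])
```

```text
t 3.85 pos [500.2 148.  230.5] w 85.3
[[0.145, 0.989, 0.0], [0.989, -0.145, -0.0], [-0.0, 0.0, -1.0]] F [ 0.8 -0.1 -0. ] [ 0.01  0.01 -0.01]
[-0.93  0.19  0.6   1.97 -0.13  1.01 -0.42] [ 0.32  0.15  0.23 -0.12 -0.14  0.03  0.03]
stand_post [([500.7, 158.4, 85.3], 0.85)]
stand_pad [([472.0, 2.7, 14.8], 0.87)]
stand_lamp [([654.6, 134.9, 117.6], 0.59)]
stand [([498.4, 154.3, 3.1], 0.76)]
```

Request:
{"method": "servo_tool", "body": {
  "moves": "-0.46 0.06 0.08 0.35; -0.45 0.07 0.09 0.35; -0.45 0.1 0.09 0.35; -0.45 0.12 0.09 0.35; -0.43 0.15 0.09 0.35; -0.43 0.17 0.08 0.35; -0.42 0.19 0.09 0.35; -0.41 0.21 0.09 0.35; -0.4 0.24 0.09 0.35; -0.39 0.25 0.08 0.34; -0.37 0.27 0.09 0.35; -0.35 0.3 0.09 0.35; -0.34 0.31 0.09 0.35; -0.33 0.33 0.08 0.35; -0.3 0.34 0.09 0.35; -0.29 0.36 0.09 0.35; -0.27 0.38 0.09 0.35; -0.25 0.39 0.08 0.35; -0.22 0.4 0.09 0.35; -0.21 0.41 0.09 0.35"
}}

```text
t: 6.6
tool_pos: [488.8, -220.2, 160.3]
orientation: [3.085, 0.591, -0.0]
force: [0.9, 0.5, 0.3]
gripper_width: 85.5
finger_force: 0.0
```

Request:
{"method": "servo_tool", "body": {
  "moves": "0 0 0 0",
  "hand": -0.1
}}

```text
t: 6.72
tool_pos: [488.3, -220.7, 160.2]
orientation: [3.085, 0.59, -0.001]
force: [-0.5, 0.1, 0.0]
gripper_width: 69.7
finger_force: 0.0
```

Run:
```python
from h import *
s=st(); print(np.round(s["joint_positions"],2))
c=eyes.read_camera("wrist"); cv2.imwrite("pics/w2.png",c["image"])
P=cloud(c)
for l in ["carrier_grip","carrier_collar","carrier_dish","ball_center"]:
    r=mark_of(c,l); print(l,[(np.round(x["location"],1).tolist(),round(x["confidence"],2),proj(x["location"],c).round(0).tolist()) for x in r[:2]])
im=c["image"].astype(int); b,g,r=im[...,0],im[...,1],im[...,2]
for nm,m in [("blue",(b>1.6*r)&(b>g*1.3)&(b>80)),("red",(r>1.8*g)&(r>1.8*b)&(r>80))]:
    v=m&(c["z_map"]>0); q=P[v]; 
    print(nm,v.sum(),np.median(q,0).round(1),q.min(0).round(1),q.max(0).round(1))
    if nm=="blue":
        top=q[q[:,2]>55]; print("top",len(top),top.mean(0).round(1)); 
        print(cv2.minAreaRect(top[:,:2].astype(np.float32)))
```

```text
t 6.725 pos [ 488.3 -220.7  160.2] w 69.7
[[0.929, 0.369, -0.001], [0.369, -0.929, -0.001], [-0.001, 0.0, -1.0]] F [-0.5  0.1  0. ] [-0.03 -0.03  0.  ]
[-0.4   0.39  0.88  2.02 -0.38  0.9  -0.5 ]
carrier_grip [([495.2, -218.7, 41.7], 0.76, [323.0, 189.0])]
carrier_collar [([552.9, -196.9, -0.0], 0.77, [324.0, 119.0])]
carrier_dish [([405.1, -253.7, 4.0], 0.66, [322.0, 259.0])]
ball_center [([400.9, -254.4, 23.8], 0.94, [321.0, 271.0])]
blue 468 [ 498.4 -217.2   57.5] [ 472.3 -236.6    1. ] [ 503.5 -208.6   60.3]
top 298 [ 494.1 -218.2   58. ]
((493.945068359375, -218.289306640625), (15.80923843383789, 14.489127159118652), 21.685548782348633)
red 654 [ 410.8 -248.3   34.2] [ 393.6 -265.3   19.1] [ 422.  -234.5   40.2]
```

View pics/w2.png

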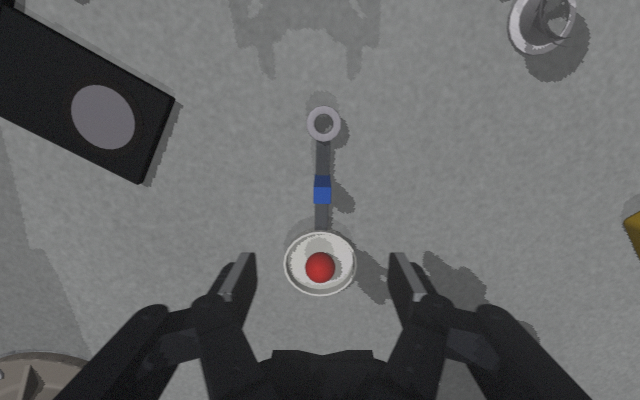

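The handle's top centre is at about (494,-218,58), pixel ~(322,189), with yaw 21.7° matching the tool. The collar is at pixel ~(323,123) and the ball at ~(320,268), in the middle of the dish.

Request:
{"method": "servo_tool", "body": {
  "moves": "0.05 0 0.3 0; 0.05 0 0.5 0; 0.05 0 0.5 0; 0 0 0.4 0; 0 0 0.2 0; 0 0 0 0; 0 0 0 0",
  "hand": -0.1
}}

```text
t: 7.85
tool_pos: [494.6, -217.0, 85.0]
orientation: [3.084, 0.595, 0.001]
force: [0.5, -0.3, 0.6]
gripper_width: 38.2
finger_force: 0.0
```

```bash
cat > blue.py <<'E'
from h import *
s=st()
c=eyes.read_camera("wrist"); cv2.imwrite("pics/w3.png",c["image"])
P=cloud(c); im=c["image"].astype(int); b,g,r=im[...,0],im[...,1],im[...,2]
v=(b>1.6*r)&(b>g*1.3)&(b>80)&(c["z_map"]>0); q=P[v]; q=q[q[:,2]>54]
print(len(q),q.mean(0).round(1),cv2.minAreaRect(q[:,:2].astype(np.float32)))
m=R.from_rotvec(s["orientation"]).as_matrix()
d=cv2.minAreaRect(q[:,:2].astype(np.float32))[0]-np.array(s["tool_pos"][:2]); print("tool-frame offset mm",d@m[:2,0],d@m[:2,1])
for l in ["carrier_grip","carrier_collar","carrier_dish","ball_center"]:
    r=mark_of(c,l); print(l,[(np.round(x["location"],1).tolist(),round(x["confidence"],2)) for x in r[:1]])
E
python3 blue.py
```

```text
t 7.85 pos [ 494.6 -217.    85. ] w 38.2
[[0.928, 0.372, 0.001], [0.372, -0.928, -0.0], [0.001, 0.0, -1.0]] F [ 0.5 -0.3  0.6] [-0.02 -0.01  0.05]
566 [ 494.5 -217.8   57.9] ((493.64044189453125, -218.2025604248047), (16.967586517333984, 15.250500679016113), 21.174991607666016)
tool-frame offset mm -1.3373442498903834 0.7145335167565274
carrier_grip [([495.3, -215.8, 42.2], 0.88)]
carrier_collar []
carrier_dish [([407.4, -255.8, 6.2], 0.85)]
ball_center [([400.9, -251.8, 24.8], 0.91)]
```

Request:
{"method": "servo_tool", "body": {
  "moves": "-0.02 0.02 0.3 0; 0 0 0.4 0; 0 0 0.4 0; 0 0 0.3 0; 0 0 0.12 0; 0 0 0 0; 0 0 0 0; 0 0 0 0"
}}

```text
t: 9.1
tool_pos: [494.2, -217.8, 24.1]
orientation: [3.084, 0.596, 0.001]
force: [0.3, -0.3, 1.0]
gripper_width: 38.5
finger_force: 0.0
```

Request:
{"method": "servo_tool", "body": {
  "moves": "0 0 0 0; 0 0 0 0; 0 0 0 0; 0 0 0 0",
  "hand": -0.5,
  "grip_force": 20
}}

```text
t: 9.6
tool_pos: [493.9, -217.8, 23.7]
orientation: [3.084, 0.596, -0.0]
force: [-0.3, 0.1, 0.2]
gripper_width: 21.2
finger_force: 0.0
```

Request:
{"method": "servo_tool", "body": {
  "moves": "0 0 0 0; 0 0 0 0; 0 0 0 0; 0 0 0 0",
  "hand": -1,
  "grip_force": 20
}}

```text
t: 10.1
tool_pos: [493.9, -217.8, 23.7]
orientation: [-3.085, -0.596, 0.0]
force: [0.8, -0.8, -1.2]
gripper_width: 15.9
finger_force: 20.1
```

Request:
{"method": "servo_tool", "body": {
  "moves": "0 0 0 0; 0 0 0 0; 0 0 0 0",
  "grip_force": 70
}}

```text
t: 10.48
tool_pos: [493.9, -217.9, 23.8]
orientation: [3.085, 0.596, -0.0]
force: [-0.8, -1.1, 3.3]
gripper_width: 15.1
finger_force: 68.4
```

Run:
```python
from h import *
s=st(); print(np.round(s["joint_positions"],2))
c=eyes.read_camera("wrist"); cv2.imwrite("pics/w4.png",c["image"])
for l in ["carrier_grip","carrier_collar","carrier_dish","ball_center"]:
    r=mark_of(c,l); print(l,[(np.round(x["location"],1).tolist(),round(x["confidence"],2)) for x in r[:1]])
```

```text
t 10.475 pos [ 493.9 -217.9   23.8] w 15.1
[[0.928, 0.372, -0.0], [0.372, -0.928, -0.0], [-0.0, 0.0, -1.0]] F [-0.8 -1.1  3.3] [ 0.06  0.18 -0.02]
[-0.22  0.6   0.67  2.09 -0.61  0.65 -0.33]
carrier_grip [([492.3, -215.9, 44.9], 0.6)]
carrier_collar [([553.4, -194.7, 0.8], 0.67)]
carrier_dish [([406.0, -254.4, 5.8], 0.92)]
ball_center []
```

View pics/w4.png

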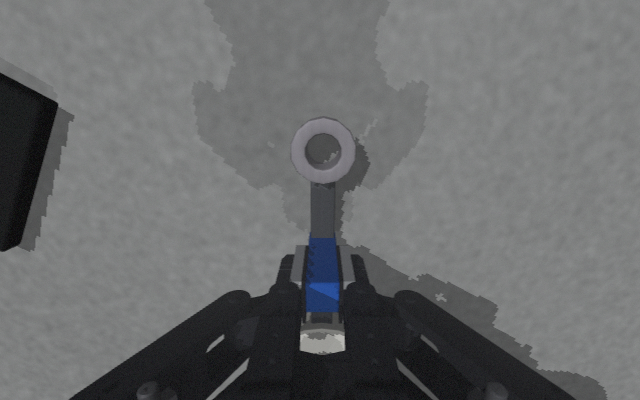

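The handle is held (pixel ~(322,270)) and the collar shows as a ring at ~(323,150), in line with the tool. I'll lift gently and carry it to just short of the post.

Run:
```python
from h import *
r=np.radians
s=sensors.observe();p=s["tool_pos"]
a=[*p,r(21.84)]; b=[p[0],p[1],p[2]+108,r(21.84)]; c=[485,58,p[2]+108,r(81.3)]
e=plan(line(a,b),20,a); plan(line(e,c),40,e)
```

```text
0 0 0 0; 0 0 -0.02 0; 0 0 -0.05 0; 0 0 -0.09 0; 0 0 -0.12 0; 0 0 -0.16 0; 0 0 -0.19 0; 0 0 -0.23 0; 0 0 -0.24 0; 0 0 -0.25 0; 0 0 -0.25 0; 0 0 -0.24 0; 0 0 -0.23 0; 0 0 -0.19 0; 0 0 -0.16 0; 0 0 -0.12 0; 0 0 -0.09 0; 0 0 -0.05 0; 0 0 -0.02 0; 0 0 0 0
end [ 493.9 -217.8  131.8] 21.84 max 0.25
0 0 0 0; 0 -0.01 0 -0.01; 0.01 -0.01 0 -0.02; 0.01 -0.04 0 -0.03; 0.02 -0.04 0 -0.05; 0.02 -0.07 0 -0.07; 0.04 -0.09 0 -0.1; 0.05 -0.11 0 -0.12; 0.05 -0.14 0 -0.15; 0.07 -0.15 0 -0.17; 0.09 -0.17 0 -0.19; 0.1 -0.2 0 -0.22; 0.12 -0.2 0 -0.24; 0.14 -0.22 0 -0.26; 0.15 -0.23 0 -0.27; 0.17 -0.24 0 -0.3; 0.19 -0.23 0 -0.3; 0.21 -0.24 0 -0.31; 0.22 -0.23 0 -0.33; 0.24 -0.22 0 -0.32
0.24 -0.21 0 -0.32; 0.26 -0.19 0 -0.32; 0.26 -0.18 0 -0.32; 0.25 -0.16 0 -0.3; 0.26 -0.14 0 -0.29; 0.24 -0.13 0 -0.28; 0.24 -0.11 0 -0.26; 0.22 -0.09 0 -0.24; 0.2 -0.07 0 -0.22; 0.19 -0.06 0 -0.19; 0.16 -0.05 0 -0.17; 0.14 -0.04 0 -0.15; 0.12 -0.03 0 -0.12; 0.09 -0.02 0 -0.09; 0.07 -0.02 0 -0.08; 0.05 -0.01 0 -0.05; 0.03 0 0 -0.03; 0.02 -0.01 0 -0.02; 0.01 0 0 -0.01; 0 0 0 0
end [484.9  58.1 131.8] 81.31 max 0.33
```

Request:
{"method": "servo_tool", "body": {
  "moves": "0 0 -0.02 0; 0 0 -0.05 0; 0 0 -0.09 0; 0 0 -0.12 0; 0 0 -0.16 0; 0 0 -0.19 0; 0 0 -0.23 0; 0 0 -0.24 0; 0 0 -0.25 0; 0 0 -0.25 0; 0 0 -0.24 0; 0 0 -0.23 0; 0 0 -0.19 0; 0 0 -0.16 0; 0 0 -0.12 0; 0 0 -0.09 0; 0 0 -0.05 0; 0 0 -0.02 0; 0 0 0 0"
}}

```text
t: 13.1
tool_pos: [493.9, -217.8, 131.7]
orientation: [3.085, 0.596, -0.0]
force: [-0.5, -0.2, -3.7]
gripper_width: 14.9
finger_force: 68.2
```

```bash
cat > chk.py <<'E'
from h import *
import sys
s=st(); print(np.round(s["joint_positions"],2))
m=R.from_rotvec(s["orientation"]).as_matrix(); p=np.array(s["tool_pos"])
print("tilt deg",np.degrees(np.arccos(-m[2,2])).round(2))
ex=lambda x,z: p+m[:,0]*x+np.array([0,0,z])   # x along tool x (dish at -95), z above TCP
print("nominal dish",ex(-95,-18.3).round(1),"ball",ex(-95,-1.3).round(1))
out=[]
for n in ["top","side"]:
    c=eyes.read_camera(n); P=cloud(c); im=c["image"].astype(int); b,g,r=im[...,0],im[...,1],im[...,2]
    red=(r>1.8*g)&(r>1.8*b)&(r>70)&(c["z_map"]>0)
    near=np.linalg.norm(P[...,:2]-ex(-95,0)[:2],axis=-1)<60
    q=P[red&near]; print(n,"red n",len(q), end=" ")
    if len(q)>10:
        A=np.c_[2*q,np.ones(len(q))]; cen=c["T"][:3,3]; d=q.mean(0)-cen; d/=np.linalg.norm(d)
        zb=q[:,2].max(); ctr=q.mean(0)+d*11.3
        print("ball ctr est",ctr.round(1),"rel tool x,y,z",((ctr-p)@m[:,0]).round(1),((ctr-p)@m[:,1]).round(1),(ctr-p)[2].round(1))
    for l in ["carrier_dish","ball_center","carrier_collar","stand_post"]:
        k=mark_of(c,l)
        if k: L=np.array(k[0]["location"]); print("  ",l,L.round(1),round(k[0]["confidence"],2),"rel",((L-p)@m[:,0]).round(1),((L-p)@m[:,1]).round(1),(L-p)[2].round(1))
    u,v=proj(ex(-40,0),c).astype(int); x0=max(0,min(540,u-50)); y0=max(0,min(320,v-40))
    out.append(cv2.resize(c["image"][y0:y0+80,x0:x0+100],None,fx=4,fy=4,interpolation=cv2.INTER_CUBIC))
if len(sys.argv)>1: cv2.imwrite(f"pics/{sys.argv[1]}.png",np.hstack(out))
E
python3 chk.py c1
```

```text
t 13.1 pos [ 493.9 -217.8  131.7] w 14.9
[[0.928, 0.373, -0.0], [0.373, -0.928, -0.0], [-0.0, -0.0, -1.0]] F [-0.5 -0.2 -3.7] [-0.04 -0.06  0.05]
[-0.37  0.44  0.84  2.04 -0.43  0.85 -0.47]
tilt deg 0.01
nominal dish [ 405.7 -253.2  113.4] ball [ 405.7 -253.2  130.4]
top red n 0    ball_center [ 491.4 -217.4  146. ] 0.38 rel -2.1 -1.3 14.3
   carrier_collar [ 550.3 -196.   105.9] 0.53 rel 60.5 0.8 -25.8
   stand_post [502.1 163.7  88.3] 0.92 rel 149.8 -351.0 -43.4
side red n 227 ball ctr est [ 406.5 -252.4  130.8] rel tool x,y,z -94.0 -0.4 -0.8
   carrier_dish [ 404.2 -256.8  109.9] 0.81 rel -97.7 2.8 -21.8
   ball_center [ 407.1 -254.6  136. ] 0.65 rel -94.2 1.8 4.3
   carrier_collar [ 547.1 -194.8  105. ] 0.64 rel 58.0 -1.5 -26.7
   stand_post [498.2 154.5  85.1] 0.89 rel 142.7 -343.9 -46.6
```

View pics/c1.png

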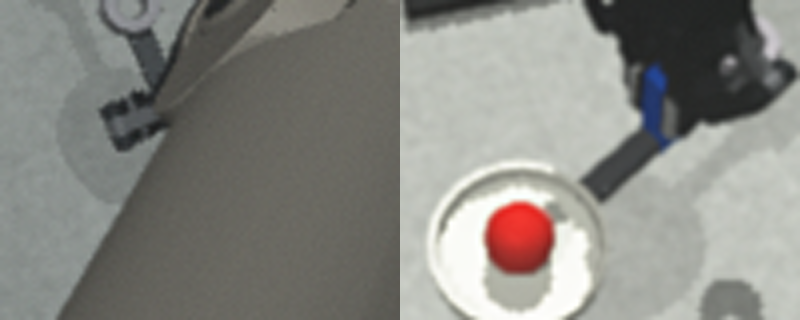

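The side view shows the ball centred in the level dish; measured offset is within 1 mm. I'll carry on.

Request:
{"method": "servo_tool", "body": {
  "moves": "0 -0.01 0 -0.01; 0.01 -0.01 0 -0.02; 0.01 -0.04 0 -0.03; 0.02 -0.04 0 -0.05; 0.02 -0.07 0 -0.07; 0.04 -0.09 0 -0.1; 0.05 -0.11 0 -0.12; 0.05 -0.14 0 -0.15; 0.07 -0.15 0 -0.17; 0.09 -0.17 0 -0.19; 0.1 -0.2 0 -0.22; 0.12 -0.2 0 -0.24; 0.14 -0.22 0 -0.26; 0.15 -0.23 0 -0.27; 0.17 -0.24 0 -0.3; 0.19 -0.23 0 -0.3; 0.21 -0.24 0 -0.31; 0.22 -0.23 0 -0.33; 0.24 -0.22 0 -0.32"
}}

```text
t: 15.98
tool_pos: [489.3, -78.9, 131.7]
orientation: [2.826, 1.372, 0.0]
force: [0.3, 0.7, -2.7]
gripper_width: 15.1
finger_force: 68.2
```

Request:
{"method": "servo_tool", "body": {
  "moves": "0.24 -0.21 0 -0.32; 0.26 -0.19 0 -0.32; 0.26 -0.18 0 -0.32; 0.25 -0.16 0 -0.3; 0.26 -0.14 0 -0.29; 0.24 -0.13 0 -0.28; 0.24 -0.11 0 -0.26; 0.22 -0.09 0 -0.24; 0.2 -0.07 0 -0.22; 0.19 -0.06 0 -0.19; 0.16 -0.05 0 -0.17; 0.14 -0.04 0 -0.15; 0.12 -0.03 0 -0.12; 0.09 -0.02 0 -0.09; 0.07 -0.02 0 -0.08; 0.05 -0.01 0 -0.05; 0.03 0 0 -0.03; 0.02 -0.01 0 -0.02; 0.01 0 0 -0.01; 0 0 0 0"
}}

```text
t: 18.48
tool_pos: [484.8, 58.0, 131.7]
orientation: [2.383, 2.047, -0.0]
force: [-0.1, -0.3, -2.9]
gripper_width: 15.1
finger_force: 68.2
```

Request:
{"method": "servo_tool", "body": {
  "moves": "0 0 0 0; 0 0 0 0"
}}

```text
t: 18.73
tool_pos: [484.8, 58.0, 131.7]
orientation: [2.383, 2.047, -0.0]
force: [0.0, -0.0, -2.2]
gripper_width: 14.9
finger_force: 68.2
```

```bash
python3 chk.py
python3 - <<'E'
from h import *
s=sensors.observe(); m=R.from_rotvec(s["orientation"]).as_matrix(); p=np.array(s["tool_pos"])
c=eyes.read_camera("wrist"); cv2.imwrite("pics/w5.png",c["image"])
for l in ["carrier_collar","stand_post","stand_lamp","stand_pad","stand"]:
    k=mark_of(c,l)
    if k: L=np.array(k[0]["location"]); print("  ",l,L.round(1),round(k[0]["confidence"],2),"rel",((L-p)@m[:,0]).round(1),((L-p)@m[:,1]).round(1),(L-p)[2].round(1),"px",proj(L,c).round(0))
E
```

```text
t 18.725 pos [484.8  58.  131.7] w 14.9
[[0.151, 0.989, -0.0], [0.989, -0.151, -0.0], [-0.0, -0.0, -1.0]] F [ 0.  -0.  -2.2] [0.02 0.02 0.02]
[-0.74  0.28  0.57  2.14 -0.21  0.78 -0.18]
tilt deg 0.0
nominal dish [470.5 -35.9 113.4] ball [470.5 -35.9 130.4]
top red n 135 ball ctr est [471.1 -35.9 131.2] rel tool x,y,z -94.9 0.6 -0.5
   carrier_dish [468.1 -39.4 116.9] 0.83 rel -98.8 -1.8 -14.8
   ball_center [471.3 -39.7 116.9] 0.58 rel -98.6 1.4 -14.8
   stand_post [499.  157.3  84.8] 0.8 rel 100.3 -0.9 -46.9
side red n 164 ball ctr est [470.8 -35.7 131. ] rel tool x,y,z -94.8 0.3 -0.7
   carrier_dish [466.9 -37.3 112.4] 0.6 rel -96.9 -3.3 -19.3
   ball_center [474.4 -35.  135.3] 0.62 rel -93.5 3.8 3.6
   carrier_collar [487.5 116.4 107.1] 0.58 rel 58.1 -6.1 -24.6
   stand_post [499.6 155.3  86.3] 0.68 rel 98.4 0.0 -45.4
   carrier_collar [496.7 116.4 109. ] 0.69 rel 59.4 3.0 -22.7 px [328. 148.]
   stand_post [498.1 157.3  87.7] 0.6 rel 100.1 -1.8 -44.0 px [320.  74.]
   stand_lamp [657.6 136.6 119.8] 0.97 rel 103.6 159.0 -11.9 px [649.  59.]
   stand_pad [472.3   2.8  16.2] 0.73 rel -56.5 -4.0 -115.5 px [319. 251.]
   stand [498.5 154.7   2.4] 0.91 rel 97.6 -1.0 -129.3 px [322.  87.]
```

View pics/w5.png

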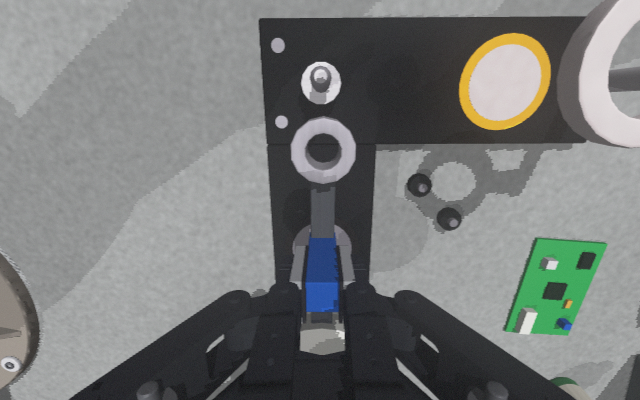

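The wrist view shows the collar's top ring at ~(323,150), the post's foot at ~(321,83) with its tip at ~(320,75), and the lamp to the right. The carrier lines up with the base arm. Next I'll measure ring and tip precisely with the depth map.

```bash
cat > fit.py <<'E'
from h import *
from scipy.optimize import least_squares
s=sensors.observe(); m=R.from_rotvec(s["orientation"]).as_matrix(); p=np.array(s["tool_pos"])
rel=lambda L:(((L-p)@m[:,0]).round(2),((L-p)@m[:,1]).round(2))
for n in ["wrist","top","side"]:
    c=eyes.read_camera(n); P=cloud(c); ok=c["z_map"]>0
    d=np.linalg.norm(P[...,:2]-(p+60*m[:,0])[:2],axis=-1)
    q=P[ok&(d<26)&(abs(P[...,2]-(p[2]-23.5+22))<4)]
    if len(q)>15:
        f=least_squares(lambda a:np.clip(np.abs(np.hypot(q[:,0]-a[0],q[:,1]-a[1])-13)-4,0,None),q[:,:2].mean(0))
        e=cv2.minEnclosingCircle(q[:,:2].astype(np.float32))
        print(n,"collar n",len(q),"z",np.median(q[:,2]).round(1),"fit",f.x.round(1),"rel",rel(np.r_[f.x,0]),"enc",np.round(e[0],1),round(e[1],1))
    d=np.linalg.norm(P[...,:2]-[499.5,157],axis=-1)
    for lo,hi in [(82.5,90),(60,76),(27,33)]:
        q=P[ok&(d<18)&(P[...,2]>lo)&(P[...,2]<hi)]
        if len(q)>2:
            e=cv2.minEnclosingCircle(q[:,:2].astype(np.float32)); mm=q.mean(0)
            print(n,"post",lo,len(q),"mean",mm.round(1),"rel",rel(mm),"enc",np.round(e[0],1),round(e[1],1))
    q=P[ok&(np.abs(P[...,2]-133)<4)&(np.linalg.norm(P[...,:2]-[654,135],axis=-1)<50)]
    if len(q)>20:
        f=least_squares(lambda a:np.clip(np.abs(np.hypot(q[:,0]-a[0],q[:,1]-a[1])-31)-7,0,None),q[:,:2].mean(0)); print(n,"lamp top",len(q),f.x.round(1),np.median(q[:,2]).round(1))
    im=c["image"].astype(int); b,g,r=im[...,0],im[...,1],im[...,2]
    yy=(r>150)&(g>110)&(b<0.6*r)&ok&(P[...,2]<18)&(P[...,2]>8)&(np.linalg.norm(P[...,:2]-[654,135],axis=-1)<60); q=P[yy]
    if len(q)>20: e=cv2.minEnclosingCircle(q[:,:2].astype(np.float32)); print(n,"yellow rim",len(q),np.round(e[0],1),round(e[1],1))
E
python3 fit.py
```

```text
wrist collar n 2495 z 129.9 fit [493.4 117.7] rel (np.float64(60.19), np.float64(-0.44)) enc [493.2 117.7] 17.0
wrist post 82.5 69 mean [497.6 155.8  83.8] rel (np.float64(98.53), np.float64(-2.03)) enc [497.8 156.3] 5.1
wrist post 60 24 mean [497.2 150.7  67.9] rel (np.float64(93.43), np.float64(-1.7)) enc [497.4 152.7] 5.8
wrist post 27 1020 mean [497.7 156.1  30.1] rel (np.float64(98.81), np.float64(-1.99)) enc [497.6 156.5] 15.9
wrist lamp top 6035 [650.5 134.1] 133.0
wrist yellow rim 2582 [651.7 133.6] 39.0
top lamp top 493 [656.9 133.3] 133.0
top yellow rim 145 [653.7 133.8] 37.1
side collar n 30 z 129.0 fit [493.6 116.5] rel (np.float64(59.05), np.float64(-0.05)) enc [494.4 115.4] 16.8
side post 27 31 mean [489.7 155.   29.9] rel (np.float64(96.51), np.float64(-9.67)) enc [494.2 155.3] 15.1
side lamp top 386 [655.5 131.7] 132.8
side yellow rim 200 [655.  134.3] 41.1
```

Request:
{"method": "servo_tool", "body": {
  "moves": "0.01 0 0 0; 0.03 0 0 0; 0.06 -0.01 0 0; 0.09 -0.01 0 0; 0.12 0 0 0; 0.15 0 0 0; 0.15 0 0 0; 0.13 -0.01 0 0; 0.1 -0.01 0 0; 0.07 0 0 0; 0.04 0 0 0; 0.02 0 0 0; 0 0 0 0; 0 0 0 0; 0 0 0 0"
}}

```text
t: 21.55
tool_pos: [489.0, 96.6, 131.7]
orientation: [-2.383, -2.047, 0.0]
force: [0.5, -0.1, -1.9]
gripper_width: 15.3
finger_force: 68.2
```

```bash
python3 fit.py
python3 - <<'E'
from h import *
st(); c=eyes.read_camera("wrist"); cv2.imwrite("pics/w6.png",cv2.resize(c["image"][80:230,230:420],None,fx=3,fy=3,interpolation=cv2.INTER_CUBIC))
E
```

```text
wrist collar n 2487 z 129.9 fit [497.6 156.2] rel (np.float64(60.25), np.float64(-0.45)) enc [497.6 156.2] 16.9
wrist post 82.5 53 mean [497.3 156.9  84. ] rel (np.float64(60.84), np.float64(-0.85)) enc [497.7 156.5] 5.0
wrist post 27 317 mean [497.1 151.9  30.2] rel (np.float64(55.93), np.float64(-0.33)) enc [497.7 156.5] 15.9
wrist lamp top 6294 [650.5 134.4] 133.1
wrist yellow rim 2213 [652. 134.] 39.0
top lamp top 499 [656.7 133.5] 132.9
top yellow rim 119 [653.9 133.8] 37.3
side collar n 32 z 129.7 fit [497.7 154.1] rel (np.float64(58.17), np.float64(-0.08)) enc [505.  150.2] 13.0
side post 27 36 mean [490.8 153.5  29.8] rel (np.float64(56.52), np.float64(-6.79)) enc [492.9 155.6] 14.4
side lamp top 371 [655.6 131.8] 132.7
side yellow rim 202 [652.6 134.7] 42.1
t 21.7 pos [489.   96.6 131.7] w 15.2
[[0.151, 0.989, -0.0], [0.989, -0.151, -0.0], [-0.0, -0.0, -1.0]] F [ 0.2 -0.4 -2.7] [-0.01  0.08  0.05]
```

View pics/w6.png

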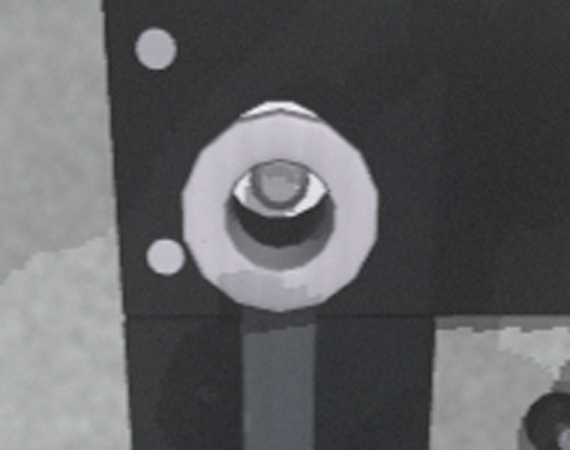

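The post tip is visible through the bore, centred left-right (crop ~(280,185)), and the fits agree within 0.3 mm. I'll lower it.

Request:
{"method": "servo_tool", "body": {
  "moves": "0 0 0.03 0; 0 0 0.07 0; 0 0 0.1 0; 0 0 0.12 0; 0 0 0.12 0; 0 0 0.1 0; 0 0 0.08 0; 0 0 0.06 0; 0 0 0.04 0; 0 0 0.02 0; 0 0 0 0"
}}

```text
t: 23.12
tool_pos: [489.0, 96.7, 102.1]
orientation: [-2.383, -2.047, 0.0]
force: [0.1, -0.5, -2.3]
gripper_width: 15.4
finger_force: 68.2
```

Request:
{"method": "servo_tool", "body": {
  "moves": "0 0 0.02 0; 0 0 0.04 0; 0 0 0.05 0; 0 0 0.06 0; 0 0 0.05 0; 0 0 0.03 0; 0 0 0 0; 0 0 0 0"
}}

```text
t: 24.12
tool_pos: [489.0, 96.6, 92.1]
orientation: [2.383, 2.047, -0.0]
force: [0.0, -0.8, -1.6]
gripper_width: 15.1
finger_force: 68.2
```

```bash
python3 chk.py; python3 fit.py
```

```text
t 24.125 pos [489.   96.6  92.1] w 15.1
[[0.151, 0.989, 0.0], [0.989, -0.151, -0.0], [-0.0, 0.0, -1.0]] F [ 0.  -0.8 -1.6] [ 0.02 -0.01  0.02]
[-0.76  0.36  0.52  2.14 -0.28  0.7  -0.2 ]
tilt deg 0.0
nominal dish [474.7   2.7  73.8] ball [474.7   2.7  90.8]
top red n 126 ball ctr est [475.7   3.   91.7] rel tool x,y,z -94.6 0.9 -0.4
   ball_center [473.7   3.2  92.8] 0.72 rel -94.7 -1.1 0.7
side red n 150 ball ctr est [475.3   2.7  91.3] rel tool x,y,z -94.9 0.5 -0.8
   carrier_dish [470.8   1.4  70.9] 0.64 rel -96.9 -3.7 -21.2
   ball_center [475.9   1.2  93.4] 0.62 rel -96.3 1.4 1.3
   carrier_collar [497.9 157.   64.7] 0.76 rel 61.0 -0.3 -27.4
   stand_post [497.8 155.6  84.9] 0.64 rel 59.6 -0.2 -7.2
wrist collar n 2490 z 90.3 fit [497.6 156.3] rel (np.float64(60.28), np.float64(-0.47)) enc [497.6 156.3] 16.9
wrist post 82.5 967 mean [498.2 157.4  88.5] rel (np.float64(61.38), np.float64(-0.1)) enc [497.7 156.3] 16.8
wrist post 60 109 mean [497.7 155.6  72.7] rel (np.float64(59.55), np.float64(-0.25)) enc [498.2 160.3] 13.3
wrist post 27 333 mean [496.6 150.1  30.1] rel (np.float64(54.01), np.float64(-0.59)) enc [497.5 156.8] 15.8
wrist lamp top 415 [648.6 134.3] 130.3
wrist yellow rim 3081 [652.1 134.1] 39.3
top lamp top 491 [656.5 133.3] 133.0
top yellow rim 156 [653.3 134. ] 37.2
side collar n 27 z 89.4 fit [498.4 155. ] rel (np.float64(59.05), np.float64(0.47)) enc [498.8 155.2] 16.2
side post 82.5 23 mean [506.7 149.5  87.7] rel (np.float64(54.95), np.float64(9.53)) enc [504.4 151.8] 12.1
side post 27 13 mean [486.8 153.   29.7] rel (np.float64(55.36), np.float64(-10.71)) enc [488.5 154.5] 11.6
side lamp top 373 [655.7 131.7] 132.7
side yellow rim 203 [652.1 135.7] 41.2
```

No contact (weight only) and the ball is centred. I'll lower 16 mm more and plan the swing about the post.

Request:
{"method": "servo_tool", "body": {
  "moves": "0 0 0.02 0; 0 0 0.05 0; 0 0 0.08 0; 0 0 0.1 0; 0 0 0.08 0; 0 0 0.05 0; 0 0 0.02 0; 0 0 0 0; 0 0 0 0"
}}

```text
t: 25.9
tool_pos: [489.1, 96.7, 76.2]
orientation: [2.383, 2.047, 0.0]
force: [0.1, 0.0, -2.9]
gripper_width: 15.0
finger_force: 68.2
```

Run:
```python
from h import *
s=st(); p=np.array(s["tool_pos"]); m=R.from_rotvec(s["orientation"]).as_matrix(); y0=np.arctan2(m[1,0],m[0,0])
a=[*p,y0]; y1=np.radians(171.8); C=np.array([497.65,156.4])
def path(u):
    y=y0+(y1-y0)*u; X=np.array([np.cos(y),np.sin(y)]); Y=np.array([np.sin(y),-np.cos(y)])
    return [*(C-60.25*X+.45*Y),p[2],y]
plan(path,48,a)
```

```text
t 25.9 pos [489.1  96.7  76.2] w 15.0
[[0.15, 0.989, 0.0], [0.989, -0.15, 0.0], [0.0, 0.0, -1.0]] F [ 0.1  0.  -2.9] [-0.02 -0.01 -0.01]
0 0 0 0; 0 0 0 -0.01; 0 0 0 -0.01; 0 0.01 0 -0.03; 0 0.01 0 -0.05; 0 0.02 0 -0.07; 0 0.02 0 -0.09; 0 0.02 0 -0.11; 0 0.04 0 -0.14; 0 0.03 0 -0.17; 0.01 0.05 0 -0.19; 0 0.05 0 -0.22; 0 0.05 0 -0.24; 0 0.06 0 -0.27; 0 0.07 0 -0.29; 0 0.07 0 -0.32; 0.01 0.07 0 -0.33; 0 0.08 0 -0.36; 0 0.09 0 -0.37; 0.01 0.08 0 -0.38
0 0.09 0 -0.39; 0 0.09 0 -0.4; 0.01 0.09 0 -0.41; 0 0.1 0 -0.41; 0 0.09 0 -0.41; 0.01 0.09 0 -0.41; 0 0.09 0 -0.4; 0 0.09 0 -0.4; 0.01 0.09 0 -0.38; 0 0.08 0 -0.37; 0 0.08 0 -0.35; 0 0.08 0 -0.34; 0.01 0.07 0 -0.31; 0 0.06 0 -0.29; 0 0.06 0 -0.27; 0 0.06 0 -0.25; 0 0.05 0 -0.21; 0 0.04 0 -0.2; 0 0.04 0 -0.16; 0 0.03 0 -0.14
0 0.03 0 -0.12; 0.01 0.02 0 -0.09; 0 0.01 0 -0.06; 0 0.01 0 -0.05; 0 0.01 0 -0.03; 0 0 0 -0.02; 0 0 0 0; 0 0.01 0 0
end [557.2 148.5  76.2] 171.76 max 0.41
```

Request:
{"method": "servo_tool", "body": {
  "moves": "0 0 0 -0.01; 0 0 0 -0.01; 0 0.01 0 -0.03; 0 0.01 0 -0.05; 0 0.02 0 -0.07; 0 0.02 0 -0.09; 0 0.02 0 -0.11; 0 0.04 0 -0.14; 0 0.03 0 -0.17; 0.01 0.05 0 -0.19; 0 0.05 0 -0.22; 0 0.05 0 -0.24; 0 0.06 0 -0.27; 0 0.07 0 -0.29; 0 0.07 0 -0.32; 0.01 0.07 0 -0.33; 0 0.08 0 -0.36; 0 0.09 0 -0.37; 0.01 0.08 0 -0.38"
}}

```text
t: 28.28
tool_pos: [521.3, 101.1, 76.1]
orientation: [1.736, 2.618, -0.0]
force: [0.4, 0.1, -2.5]
gripper_width: 15.2
finger_force: 68.2
```

Request:
{"method": "servo_tool", "body": {
  "moves": "0 0.09 0 -0.39; 0 0.09 0 -0.4; 0.01 0.09 0 -0.41; 0 0.1 0 -0.41; 0 0.09 0 -0.41; 0.01 0.09 0 -0.41; 0 0.09 0 -0.4; 0 0.09 0 -0.4; 0.01 0.09 0 -0.38; 0 0.08 0 -0.37; 0 0.08 0 -0.35; 0 0.08 0 -0.34; 0.01 0.07 0 -0.31; 0 0.06 0 -0.29; 0 0.06 0 -0.27; 0 0.06 0 -0.25; 0 0.05 0 -0.21; 0 0.04 0 -0.2; 0 0.04 0 -0.16; 0 0.03 0 -0.14"
}}

```text
t: 30.78
tool_pos: [557.0, 144.9, 76.1]
orientation: [-0.31, -3.126, 0.0]
force: [-0.3, -0.0, -3.1]
gripper_width: 15.2
finger_force: 68.2
```

Request:
{"method": "servo_tool", "body": {
  "moves": "0 0.03 0 -0.12; 0.01 0.02 0 -0.09; 0 0.01 0 -0.06; 0 0.01 0 -0.05; 0 0.01 0 -0.03; 0 0 0 -0.02; 0 0 0 0; 0 0.01 0 0; 0 0 0 0; 0 0 0 0"
}}

```text
t: 32.02
tool_pos: [557.2, 148.5, 76.1]
orientation: [0.226, 3.133, -0.0]
force: [-0.0, -0.1, -2.4]
gripper_width: 15.0
finger_force: 68.2
```

```bash
python3 chk.py c2; python3 fit.py
python3 - <<'E'
from h import *
c=eyes.read_camera("wrist"); cv2.imwrite("pics/w7.png",c["image"])
E
```

```text
t 32.025 pos [557.2 148.5  76.1] w 15.0
[[-0.99, 0.143, 0.0], [0.143, 0.99, -0.0], [-0.0, -0.0, -1.0]] F [-0.  -0.1 -2.4] [-0.01  0.02 -0.02]
[-0.44  0.45  0.09  1.96 -0.06  0.73  1.11]
tilt deg 0.0
nominal dish [651.2 134.8  57.8] ball [651.2 134.8  74.8]
top red n 0    carrier_dish [648.2 133.2  59.7] 0.69 rel -92.3 -2.0 -16.4
   ball_center [ 7.460e+02 -2.509e+02  6.000e-01] 0.32 rel -244.2 -368.1 -75.5
   carrier_collar [487.9 384.1   5.5] 0.54 rel 102.3 223.3 -70.6
side red n 79 ball ctr est [650.7 131.2  73.8] rel tool x,y,z -95.1 -3.6 -2.3
   carrier_dish [645.8 134.   56.9] 0.59 rel -89.8 -1.6 -19.2
   ball_center [655.9 131.4  78.4] 0.45 rel -100.2 -2.7 2.3
   carrier_collar [493.5 155.9  50.1] 0.76 rel 64.1 -1.8 -26.0
   stand_post [495.1 156.   85. ] 0.72 rel 62.5 -1.4 8.9
wrist collar n 2579 z 74.3 fit [498.2 156.9] rel (np.float64(59.57), np.float64(-0.07)) enc [497.  157.4] 16.9
wrist post 82.5 121 mean [496.7 156.6  83.9] rel (np.float64(60.94), np.float64(-0.65)) enc [497.6 156.5] 5.2
wrist post 60 2540 mean [497.5 157.3  73.5] rel (np.float64(60.28), np.float64(0.18)) enc [499.5 157. ] 18.0
wrist post 27 273 mean [503.3 157.3  30.2] rel (np.float64(54.59), np.float64(1.05)) enc [500.4 156.8] 10.1
top lamp top 200 [659.5 133.9] 133.0
side collar n 92 z 73.6 fit [498.5 158.5] rel (np.float64(59.43), np.float64(1.5)) enc [498.  156.9] 17.1
side post 82.5 4 mean [497.6 153.7  84. ] rel (np.float64(59.63), np.float64(-3.35)) enc [497.9 154.4] 3.7
side post 60 120 mean [498.  153.3  70.7] rel (np.float64(59.23), np.float64(-3.72)) enc [499.3 156.5] 17.6
side post 27 58 mean [496.9 151.6  29.6] rel (np.float64(60.08), np.float64(-5.5)) enc [497.9 154.6] 16.4
side lamp top 380 [655.2 131.8] 132.7
side yellow rim 113 [652.8 134.3] 38.7
```

View pics/c2.png

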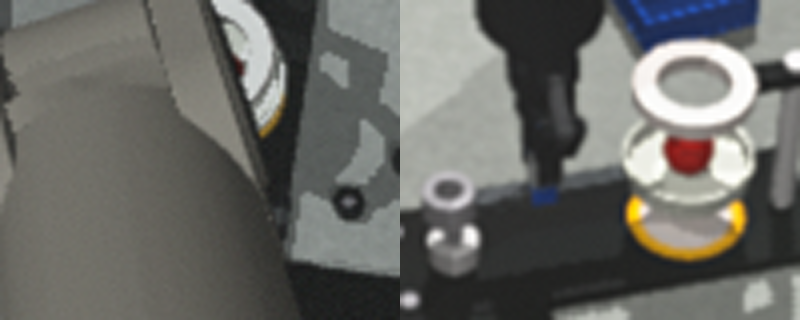

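The side crop shows the collar on the post clear above the foot (~(450,195)), and the ball centred in the dish (~(690,155)) under the ring (~(695,80)). The dish is within about 1 mm of the lamp axis, level and still, so I'm handing in.

```bash
python3 -c "
from h import *
print(ctrl.hand_in()); st()"
```

```text
the job is handed in; nothing more can be done
None
the job is handed in; nothing more can be done
```

The job is handed in at about 32 s of the 64 s allowed: the collar is on the post with its underside about 22 mm above the foot, and the dish is held still and level within about 1 mm of the lamp's axis. The ball sat mid-dish at every check; I did not measure it during the swing, and at the end the ring partly hid it.

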